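# Shift the cake turntable into third gear

## Task

Shift the motor-driven cake turntable from second into third gear: with your fingertips push its gear lever forward to the neutral lane, across to the right, then fully forward (away from the robot) into the third slot, the one with the three green dots. Only push the lever, never pinch its knob, and leave the cake, jar, tin and mug standing where they are. Finish with the lever fully home in the third slot and your hand clear of it.

Things in the scene. Friction and masses are not known exactly. Their poses are not given: they have to be found in the camera images.
- shifter: White gearbox 200 (x) x 190 (y) x 82 mm, fixed, a 120 x 120 mm aluminium gate plate on top (its top 91 mm up). Origin: centre of the underside, on the table, below the gate's centre. x is 'forward' (away from the robot at yaw 0), y left, z up; yaw up to 20 degrees. Joined to it: a fixed turntable disc, 260 mm across, top at 70 mm, centred at y = +270 mm.
- gate_centre (a point): Centre of the H gate at the plate's top, gearbox axes. A neutral lane along y joins two columns of slots along x: at y = +20 mm slot 1 (forward, one black dot) and 2 (back, two); at y = -20 mm slot 3 (forward, three green dots) and 4 (back, four black). Lanes are 16 mm wide, the lever's shaft 10 mm. Lands between the columns stop the shaft outside the neutral lane.
- slot3_end (a point): Far end of the third slot at the plate's top: 27 mm forward and 20 mm right of gate_centre.
- knob (a point): Centre of the lever's square black knob, 32 x 32 mm over red side pads, 40 mm high, on a bare steel shaft. The pivot is 15 mm above the gearbox's origin. With a = joint across, f = joint forward, the knob lies at (165 sin f, -165 cos f sin a, 15 + 165 cos f cos a) mm in the gearbox's frame. About 1.5 N moves it; friction holds it where it is left (no spring or detent).
- across (a joint): Sideways lean of the gear lever, rad: positive to the right (-y of the gearbox). Limits -0.29 to 0.29. Left column about -0.27, right column (slots 3 and 4) about +0.27. It can change column only while joint forward is near 0 (within about 0.04). At the start it is in the left column (slot 2).
- forward (a joint): Fore and aft lean of the gear lever, rad: positive forward. 0 is the neutral lane; the slots end at -0.32 (back) and +0.32 (fully forward). At the start it is somewhere in slot 2, behind the neutral lane (-0.31 to -0.13).
- pad_near: Red pad on the knob's near side (-x), 24 mm wide, 34 mm high; origin at the pad's centre, 14 mm from the knob's centre. Leans with the lever.
- pad_far: Red pad on the knob's far side (+x), as pad_near.
- pad_left: Red pad on the knob's left side (+y), as pad_near.
- pad_right: Red pad on the knob's right side (-y), as pad_near.
- cake: Loose dark ring-shaped chocolate cake, 162 mm across, 72 mm high, standing on the turntable disc. Origin: centre of its underside. Leave alone.
- jar: Loose amber sprinkle jar with white cap, 56 mm across, 85 mm high, standing right of the gearbox. Origin: centre of its underside. Leave alone.
- tin: Loose tin with green label, 66 mm across, 75 mm high, standing right of the gearbox. Origin: centre of its underside. Leave alone.
- mug: Loose white mug, 76 mm across plus handle, 90 mm high, standing right of the gearbox. Origin: centre of its underside. Leave alone.

How it is judged:
On the way, in this order (a step that is already met when the one before it is completed fails the run):
1. the lever has been pushed across the neutral lane into the right-hand column (value of joint across above 0.2 rad and value of joint forward between -0.12 and 0.12 rad), for 0.1 s.
2. the lever has been pushed fully forward into the third slot (value of joint across above 0.2 rad and value of joint forward above 0.27 rad), for 0.2 s.
At the end, for the whole second after the job is handed in: The lever rests in the third slot: joint across above 0.20 rad and joint forward above 0.27 rad (0.32 is the slot's end), at rest; cake, jar, tin and mug upright within 20 mm of where they stood (all of step 2 and velocity of joint forward between -0.05 and 0.05 rad/s and distance of each of cake, jar, tin, mug from where it was at the start of the episode below 0.02 m and angle between each of cake, jar, tin, mug's own z axis and vertical below 0.2 rad); the robot touches nothing.
It fails at once if the knob was pinched: opposite sides pressed by the fingers at once ((contact force between the fingers and pad_near above 0.8 N and contact force between the fingers and pad_far above 0.8 N) or (contact force between the fingers and pad_left above 0.8 N and contact force between the fingers and pad_right above 0.8 N)).
It fails at once if the lever was forced through the gate between the slots (value of joint across between -0.12 and 0.12 rad and (value of joint forward above 0.13 rad or value of joint forward below -0.13 rad)).
It fails at once if the cake, jar, tin or mug was lifted, carried, shoved or tipped (distance of any of cake, jar, tin, mug from where it was at the start of the episode above 0.03 m or angle between any of jar, tin, mug's own z axis and vertical above 0.5 rad).
It also fails if it takes over 56 s, if anything falls off the work surface, if the arm or the gripper's body presses on something with over 40 N, if the wrist force passes 120 N, or if a joint passes its speed limit or range.

## Robot

A 7-joint arm with a two-finger parallel gripper is mounted at the origin on the work surface. World frame = base frame: x ahead of the robot, y to its left, z up, the work surface at z = 0. Lengths are in m, angles in rad, forces in N, time in s.
With the tool pointing down it reaches from about 0.4 to 0.85 m from the base axis. Payload 10.4 kg.
Tool frame: the origin (TCP) lies at the very end of the fingers, on their centre line; the grasp point (between the pads) lies 19 mm behind it; x points along the fingers, z is the direction in which the jaws open and shut, and the axes are right-handed (so a half turn about x gives the same grasp; the last joint's range is limited). The gripper opens to 85 mm and grips with 20 to 120 N. Pads are 22 mm wide; open, the fingers measure 114 mm over their backs; the gripper's body (76 mm by 85 mm) begins 54 mm behind the grasp point. The pads swing forward as they close: fully open they stand 13 mm farther back than shut.
Start: joints at [-1.355, 0.332, -0.065, 1.46, 0.022, 1.35, -0.088], TCP at [0.148, 0.607, 0.204] pointing down, gripper open.
Joint ranges: [-2.6, 2.6], [-0.5, 2.12], [-1.47, 1.34], [0.16, 2.42], [-1.27, 4.41], [0.06, 2.06], [-2.6, 2.6]. Speed limits (rad/s): [2.22, 2.22, 2.79, 2.79, 3.14, 3.14, 3.14].

## Interface

Orientations are given as a unit quaternion [x, y, z, w].
In Python, from workcell import telemetry, viewer, manip, spot_in, mark_of gives the robot as it stands. The module is installed in compiled form; this text tells all that it offers.
- The arm moves only by the shell command python3 -m crank 'ROWS' [FORCE]. ROWS is JSON, a list of rows, each a list of 3 entries, a list of its own where there are three numbers: the closure, from 0 (fully open) to 1 (shut), then the shift along the world's x, y, z in cm, then the turn, a rotation vector about the world's x, y, z in rad. A call has 1 to 12 rows; each row shifts and turns the commanded pose from where the row before left it; what a row does not reach is not made up. A row lasts 1/12 s, in which the tool goes at most 41.7 mm and 7.16 degrees, less where a joint would pass 70% of its speed; a pose out of reach is approached as far as the arm can. A call with a gripper value outside its range is refused whole. The fingers move at their own pace and stop on an object; FORCE is the grip in N (left out, the last holds). Time passes only in rows, so rows that do not move let the fingers close. It gives the time, the measured TCP pose, the force and the opening at its end, in the units of the state.
- telemetry.get_obs(): the state, without advancing time (a new reading comes with each control period).
- viewer.camera(name): name is "scene" or "top" or "wrist"; returns a dict with "frame" (480x640x3 uint8, red, green, blue), "intrinsics" (3x3 intrinsics, pixels), "k1" (the pictures are not rectified: a ray, as slopes to the right and down, at radius r is drawn at 1 + k1 r^2 times it, then the intrinsics apply), "cam_to_world" (4x4, takes a point from camera to world coordinates). Camera axes: x right, y up, looking along -z (the intrinsics and any distortion apply to the point x, -y, -z); pixel columns grow to the right and rows downward; lengths in m; the calibration is good to about 2 mm. A picture is of the moment at which its call begins. There is no depth.
- manip.hand_in(): hands the job in, once; it reports no verdict.
Trained networks look in a picture, given as the dict that the camera call returned (one of the last four; its "shot" number tells which), for a name from the list of things; names that differ only in an ending like _2 or _b are one class to them, and where a whole thing is asked for, a point or a joint stands for the part that bears it (a point fixed in the world has none). Each returns a list of dicts, best first, with "conf" (0 to 1); they miss things now and then, are a little off and sometimes report something else, mostly with a low value. They report only what shows in the picture. A call takes as long as a camera call.
- spot_in(thing, picture): "location" ([x, y, z] in m, in the coordinates of the camera as it stood for that picture, good to about 4 mm: the middle of the surface that is visible of it).
- mark_of(thing, picture): "location" ([x, y, z] in m, in the coordinates of the camera as it stood for that picture, good to about 4 mm: a listed point, or the origin of a listed thing).
The state is a dict: "clock": time; "joint_pos": joint angles; "joint_velocities": joint speeds; "tau": joint torques, N m; "position": TCP position; "ee_rot": TCP orientation; "ft_force": force on the tool from outside, world axes, zero at the start; "torque": the same for the moment, N m; "grip_width": opening from 0.0 (shut) to 1.0 (fully open).
Only numpy, scipy, OpenCV 4.12 (cv2) and the standard library are available. Lean on these libraries where they do the work, as an engineer would, in place of code of your own. Each camera call takes 0.05 s, during which the arm holds its last target. There are 200 camera calls.

## Working session

There is one attempt and no reset: what is moved stays moved. The work goes in short steps, Python scripts to look and compute and a shell command to move; the robot and the scene stay as the last step left them, time stands still between calls to the robot, and variables do not carry over. Pictures are saved under pics/ and viewed, about 8 in all and at most 12, crops included, and the job is handed in when it is done.

```bash
mkdir -p pics; cat > h.py <<'E'
import numpy as np, cv2
from workcell import telemetry, viewer, manip, spot_in, mark_of
def W(p,loc): return (p["cam_to_world"]@np.r_[loc,1])[:3]
def save(p,n): cv2.imwrite(f"pics/{n}.png",p["frame"][:,:,::-1])
def see(p,names,f=mark_of):
    for n in names:
        for d in f(n,p)[:2]: print(n,round(d["conf"],2),W(p,d["location"]).round(4))
E
python3 - <<'E'
from h import *
o=telemetry.get_obs(); print(o["clock"],o["position"],o["ee_rot"],o["grip_width"])
for c in["top","scene"]:
    p=viewer.camera(c); save(p,c+"0"); print(c,p["cam_to_world"][:3,3])
    see(p,["shifter","gate_centre","slot3_end","knob","pad_near","pad_left","jar","tin","mug","cake"])
E
```

```text
0.0 [0.14773425 0.60684513 0.2027798 ] [-0.43724106  0.55638641  0.43654252  0.55559432] 0.9992754485670637
top [ 0.45499446 -0.01956102  1.39708881]
shifter 0.63 [ 0.5548 -0.0917  0.0006]
gate_centre 0.6 [ 0.5507 -0.0958  0.0914]
slot3_end 0.98 [ 0.5754 -0.1195  0.0953]
slot3_end 0.43 [ 0.5465 -0.0385  0.1739]
knob 0.54 [ 0.5324 -0.0462  0.172 ]
pad_left 0.65 [ 0.532  -0.0462  0.1731]
jar 0.97 [ 0.5816 -0.2582  0.0025]
tin 0.71 [ 0.4411 -0.2524  0.002 ]
mug 0.86 [ 0.5057 -0.3922 -0.007 ]
mug 0.26 [ 0.5832 -0.2591  0.0011]
cake 0.65 [0.596  0.1501 0.0725]
scene [ 0.95384011 -0.44553179  0.83139127]
shifter 0.86 [ 0.5542 -0.093  -0.0022]
gate_centre 0.69 [ 0.5533 -0.0948  0.0912]
gate_centre 0.55 [ 5.072e-01 -3.899e-01 -5.000e-04]
slot3_end 0.71 [ 0.578  -0.1173  0.0913]
knob 0.93 [ 0.5349 -0.0411  0.1725]
pad_left 0.57 [ 0.5534 -0.0939  0.0897]
jar 0.62 [ 0.5796 -0.261  -0.0012]
jar 0.21 [ 0.5022 -0.3912  0.0017]
tin 0.65 [ 0.4387 -0.2538  0.002 ]
mug 0.63 [ 0.505  -0.3889 -0.0022]
mug 0.34 [ 5.836e-01 -2.620e-01  3.000e-04]
cake 0.84 [0.6019 0.1534 0.0695]
cake 0.63 [ 0.5782 -0.1222  0.0896]
```

View pics/top0.png

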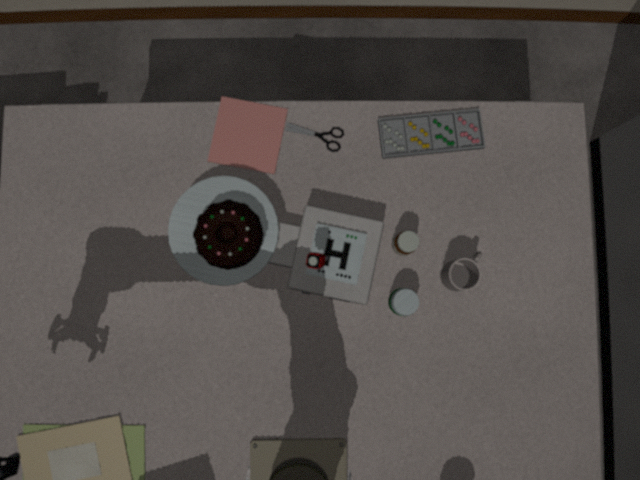

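View pics/scene0.png

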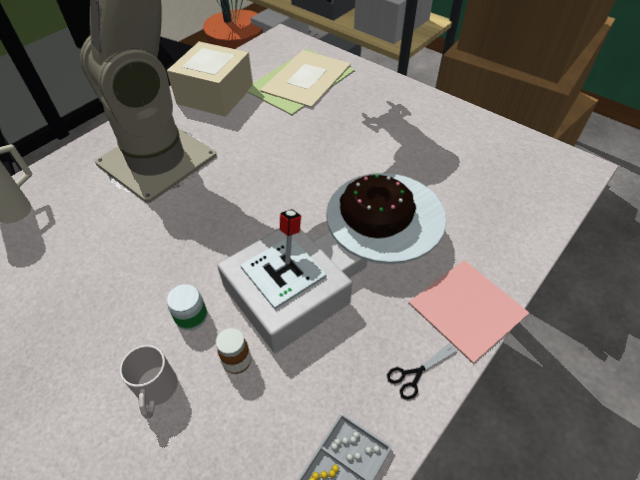

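```bash
cat >> h.py <<'E'
def ray(p,u,v,z):
    K=p["intrinsics"]; q=np.array([(u-K[0,2])/K[0,0],(v-K[1,2])/K[1,1]]); s=q.copy()
    for _ in range(20): s=q/(1+p["k1"]*(s@s))
    T=p["cam_to_world"]; d=T[:3,:3]@[s[0],-s[1],-1]; o=T[:3,3]
    return o+d*(z-o[2])/d[2]
E
python3 - <<'E'
from h import *
p=viewer.camera("top")
d=ray(p,224,231.5,.07); print("disc",d)
g=np.array([.5525,-.0945]); v=d[:2]-g; print("dist",np.hypot(*v),"yaw",np.degrees(np.arctan2(-v[0],v[1])))
c=cv2.resize(p["frame"][180:310,280:400,::-1],None,fx=5,fy=5,interpolation=cv2.INTER_CUBIC); cv2.imwrite("pics/crop.png",cv2.convertScaleAbs(c[:600],alpha=1.3))
see(p,["gate_centre","slot3_end","knob"])
E
python3 -m crank '[[1,[1.5,-3.8,0],[0,0,0]],[1,[1.5,-3.8,0],[0,0,0]],[1,[1.8,-3.7,0],[0,0,0]],[1,[1.8,-3.7,0],[0,0,0]],[1,[1.8,-3.7,0],[0,0,0]],[1,[1.8,-3.7,0],[0,0,0]],[1,[1.8,-3.7,0],[0,0,0]],[1,[1.8,-3.7,0],[0,0,0]],[1,[1.8,-3.7,0],[0,0,0]],[1,[0,0,0],[0,0,0]]]' 20
```

```text
disc [0.60888808 0.16726352 0.07      ]
dist 0.26776809991462164 yaw -12.156667171628458
gate_centre 0.55 [ 0.5539 -0.0971  0.0929]
slot3_end 0.82 [ 0.5787 -0.1232  0.0989]
knob 0.78 [ 0.5313 -0.0468  0.1695]
clock: 2.13
position: [0.3073, 0.266, 0.2041]
ee_rot: [-0.435, 0.558, 0.434, 0.558]
ft_force: [-0.6, 0.3, 0.3]
grip_width: -0.001
```

View pics/crop.png

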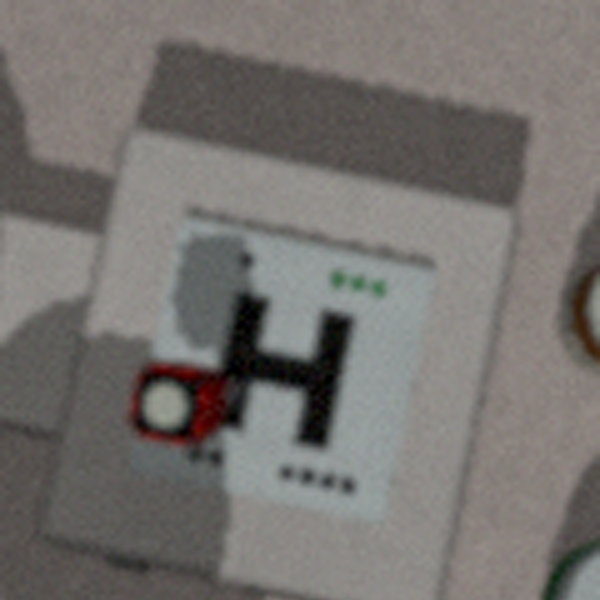

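```bash
python3 -m crank '[[1,[1.9,-3.3,0],[0,0,0]],[1,[1.9,-3.3,0],[0,0,0]],[1,[1.9,-3.3,0],[0,0,0]],[1,[1.9,-3.3,0],[0,0,0]],[1,[1.9,-3.3,0],[0,0,0]],[1,[1.9,-3.3,0],[0,0,0]],[1,[1.9,-3.3,0],[0,0,0]],[1,[1.9,-3.3,0],[0,0,0]],[1,[1.9,-3.3,0],[0,0,0]],[1,[0,0,0],[0,0,0]],[1,[0,0,0],[0,0,0]]]' 20
cat >> h.py <<'E'
Y=np.radians(-12.2); G=np.array([.5535,-.0955]); R=np.array([[np.cos(Y),-np.sin(Y)],[np.sin(Y),np.cos(Y)]])
def loc(w): return R.T@(np.asarray(w)[:2]-G)
def status(name=None):
    o=telemetry.get_obs(); print("t",round(o["clock"],2),"tcp",np.round(o["position"],4),"local mm",(loc(o["position"])*1e3).round(1),"F",np.round(o["ft_force"],1))
    for c in("top","scene"):
        p=viewer.camera(c)
        if name: save(p,name+c)
        for d in mark_of("knob",p)[:1]:
            w=W(p,d["location"]); l=loc(w); print(c,"knob",round(d["conf"],2),w.round(4),"local mm",(l*1e3).round(1),"f",np.arcsin(l[0]/.165).round(3))
    return p
E
python3 - <<'E'
from h import *
p=viewer.camera("top"); print("gate ray",ray(p,338,254,.091)); print("knobtop ray local",loc(ray(p,313,260.6,.193)))
status("a")
E
```

```text
clock: 3.05
position: [0.4753, -0.0265, 0.2037]
ee_rot: [-0.436, 0.557, 0.436, 0.557]
ft_force: [-0.3, 0.3, -0.3]
grip_width: 0.001
gate ray [ 0.55231531 -0.09733693  0.091     ]
knobtop ray local [-0.03390437  0.05128481]
t 3.1 tcp [ 0.4748 -0.0249  0.2035] local mm [-91.9  52.4] F [ 0.7 -0.4 -0.6]
scene knob 0.56 [ 0.5347 -0.0426  0.1721] local mm [-29.5  47.8] f -0.18
```

```bash
python3 -m crank '[[1,[-0.1,-0.4,-2.2],[0,0,0]],[1,[-0.1,-0.4,-2.2],[0,0,0]],[1,[0,0,0],[0,0,0]],[1,[1,-0.2,0],[0,0,0]],[1,[1,-0.2,0],[0,0,0]],[1,[1,-0.2,0],[0,0,0]],[1,[0.8,-0.2,0],[0,0,0]],[1,[0.8,-0.2,0],[0,0,0]],[1,[0,0,0],[0,0,0]],[1,[0,0,0],[0,0,0]]]' 
python3 - <<'E'
from h import *
status("b")
E
```

```text
clock: 4.13
position: [0.5192, -0.0425, 0.1601]
ee_rot: [-0.437, 0.556, 0.437, 0.556]
ft_force: [-0.5, 0.9, 0.4]
grip_width: -0.001
t 4.13 tcp [ 0.5192 -0.0425  0.1601] local mm [-44.7  44.6] F [-0.5  0.9  0.4]
scene knob 0.87 [ 0.5458 -0.0428  0.1733] local mm [-18.6  49.9] f -0.113
```

View pics/bscene.png

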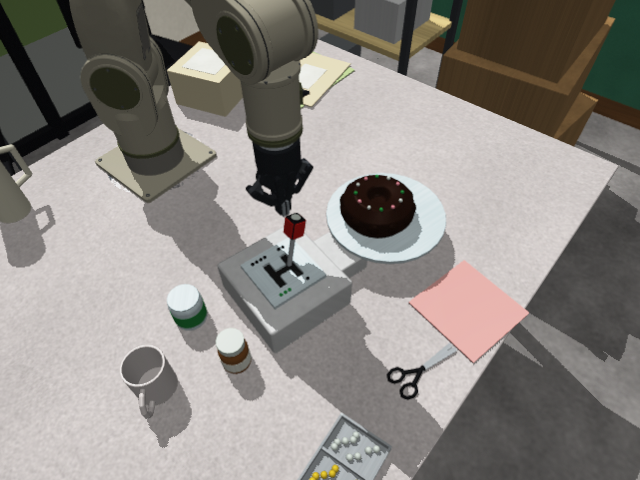

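```bash
python3 -m crank '[[1,[0.6,-0.1,0],[0,0,0]],[1,[0.6,-0.15,0],[0,0,0]],[1,[0.55,-0.15,0],[0,0,0]],[1,[0,0,0],[0,0,0]],[1,[0,0,0],[0,0,0]]]' 
python3 - <<'E'
from h import *
status("c")
E
```

```text
clock: 4.75
position: [0.5366, -0.0471, 0.1594]
ee_rot: [-0.437, 0.556, 0.437, 0.556]
ft_force: [0.6, 0.2, -0.1]
grip_width: -0.003
t 4.75 tcp [ 0.5366 -0.0471  0.1594] local mm [-26.7  43.7] F [ 0.6  0.2 -0.1]
scene knob 0.94 [ 0.5666 -0.0461  0.1721] local mm [ 2.4 51. ] f 0.014
```

```bash
python3 -m crank '[[1,[-1.7,0.4,0],[0,0,0]],[1,[-1.7,0.4,0],[0,0,0]],[1,[0,0,0],[0,0,0]],[1,[0.6,2.7,0],[0,0,0]],[1,[0.6,2.7,0],[0,0,0]],[1,[0,0,0],[0,0,0]],[1,[2,-0.4,0],[0,0,0]],[1,[2,-0.4,0],[0,0,0]],[1,[2,-0.5,0],[0,0,0]],[1,[0,0,0],[0,0,0]],[1,[0,0,0],[0,0,0]]]' 
python3 - <<'E'
from h import *
p=status("d"); cv2.imwrite("pics/dcrop.png",cv2.resize(p["frame"][180:320,200:370,::-1],None,fx=4,fy=4,interpolation=cv2.INTER_CUBIC))
E
```

```text
clock: 5.87
position: [0.5748, 0.0016, 0.1592]
ee_rot: [-0.437, 0.557, 0.436, 0.556]
ft_force: [-0.6, -0.3, 0.3]
grip_width: 0.005
t 5.87 tcp [0.5748 0.0016 0.1592] local mm [ 0.3 99.5] F [-0.6 -0.3  0.3]
top knob 0.56 [ 0.5618 -0.0538  0.1755] local mm [-0.7 42.5] f -0.004
scene knob 0.97 [ 0.5641 -0.0477  0.175 ] local mm [ 0.2 48.9] f 0.001
```

View pics/dcrop.png

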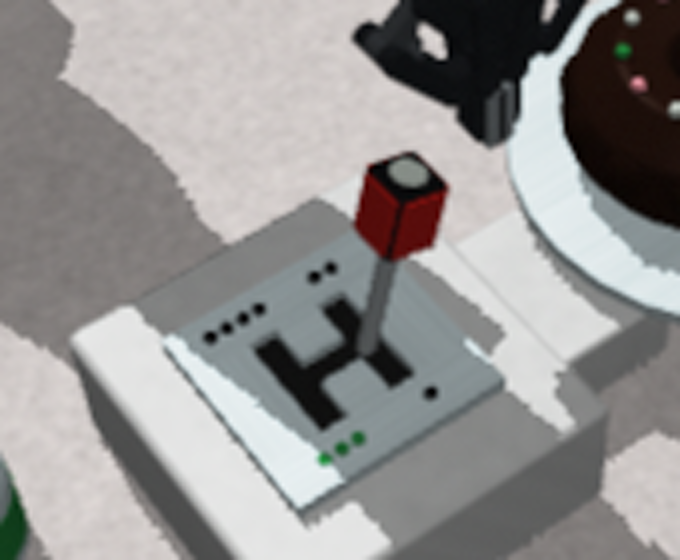

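```bash
python3 -m crank '[[1,[-0.3,-1.4,0],[0,0,0]],[1,[-0.3,-1.4,0],[0,0,0]],[1,[-0.3,-1.4,0],[0,0,0]],[1,[-0.3,-1.4,0],[0,0,0]],[1,[-0.3,-1.4,0],[0,0,0]],[1,[-0.4,-1.7,0],[0,0,0]],[1,[0,0,0],[0,0,0]],[1,[0,0,0],[0,0,0]]]' 
python3 - <<'E'
from h import *
p=status("e")
E
```

```text
clock: 6.73
position: [0.5609, -0.0892, 0.168]
ee_rot: [-0.439, 0.552, 0.432, 0.561]
ft_force: [-2.5, -2.1, 52.1]
grip_width: 0.001
t 6.73 tcp [ 0.5609 -0.0892  0.168 ] local mm [5.9 7.7] F [-2.5 -2.1 52.1]
scene knob 0.93 [ 0.556  -0.1074  0.1787] local mm [  5.  -11.1] f 0.03
```

```bash
python3 - <<'E'
from h import *
p=cv2.imread("pics/escene.png"); q=viewer.camera("wrist")["frame"][:,:,::-1]
cv2.imwrite("pics/ecrop.png",np.hstack([cv2.resize(p[160:310,210:360],(400,400),interpolation=cv2.INTER_CUBIC),cv2.resize(q,(400,300)).repeat(1,0) if 0 else cv2.copyMakeBorder(cv2.resize(q,(400,300)),0,100,0,0,0)]))
E
```

```text
(no output)
```

View pics/ecrop.png

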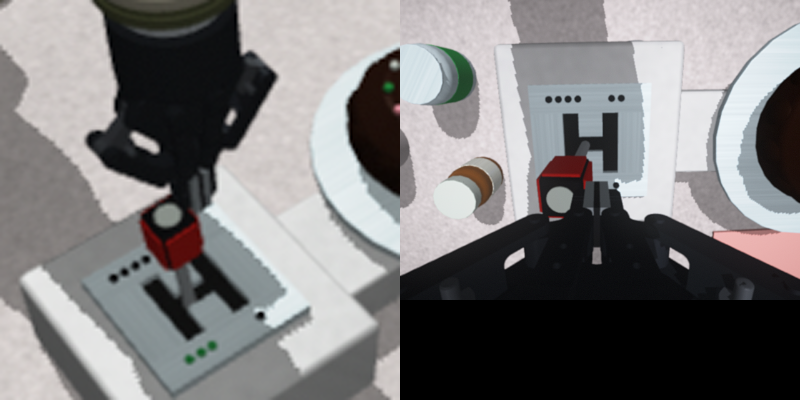

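```bash
python3 -m crank '[[1,[0,0,1],[0,0,0]],[1,[0,0,1],[0,0,0]],[1,[0,0,0],[0,0,0]],[1,[-0.1,-0.5,0],[0,0,0]],[1,[-0.1,-0.5,0],[0,0,0]],[1,[-0.1,-0.5,0],[0,0,0]],[1,[0,0,0],[0,0,0]],[1,[0,0,0],[0,0,0]]]' 
python3 - <<'E'
from h import *
p=status("f")
E
```

```text
clock: 7.65
position: [0.5519, -0.1003, 0.1791]
ee_rot: [-0.436, 0.556, 0.437, 0.556]
ft_force: [0.1, 0.4, -0.1]
grip_width: -0.006
t 7.65 tcp [ 0.5519 -0.1003  0.1791] local mm [-0.6 -5.1] F [ 0.1  0.4 -0.1]
scene knob 0.72 [ 0.5554 -0.1078  0.1807] local mm [  4.4 -11.7] f 0.027
```

```bash
python3 - <<'E'
from h import *
p=cv2.imread("pics/fscene.png"); w=viewer.camera("wrist"); q=w["frame"][:,:,::-1]
see(w,["knob"]); see(viewer.camera("top"),["knob"],spot_in)
cv2.imwrite("pics/fcrop.png",np.hstack([cv2.resize(p[160:310,210:360],(400,400),interpolation=cv2.INTER_CUBIC),cv2.resize(q[160:,120:440],(400,400))]))
E
```

```text
knob 0.86 [ 0.5562 -0.1079  0.1738]
```

View pics/fcrop.png

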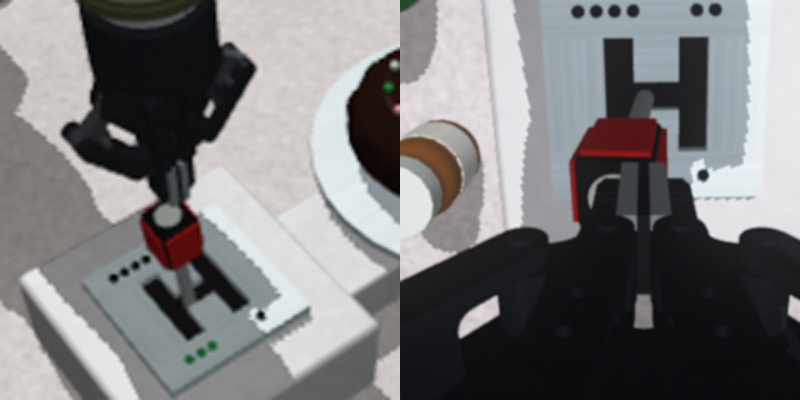

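```bash
python3 - <<'E'
from h import *
p=viewer.camera("scene"); T=np.linalg.inv(p["cam_to_world"]); K=p["intrinsics"]
def proj(w):
    c=T@np.r_[w,1]; s=np.array([c[0],-c[1]])/-c[2]; s=s*(1+p["k1"]*(s@s)); u=K[:2,:2]@s+K[:2,2]; return ((u-[210,160])*400/150).round(0)
o=telemetry.get_obs()["position"]; print("tcp",proj(o),"+2cm",proj(o+[0,0,.02]),"+4cm",proj(o+[0,0,.04]))
for a in(-.0,.03,.06,.09,.12):
    f=.0; l=[R@[165e-3*np.sin(f),-.165*np.sin(a)],.015+.165*np.cos(a)]
    l2=R@[0,-.185*np.sin(a)]+G; print(a,"top",proj([*l2,.015+.185*np.cos(a)]))
E
```

```text
tcp [175. 219.] +2cm [173. 200.] +4cm [170. 180.]
-0.0 top [178. 197.]
0.03 top [171. 201.]
0.06 top [164. 205.]
0.09 top [157. 210.]
0.12 top [150. 214.]
```

```bash
python3 - <<'E'
from h import *
p=viewer.camera("scene"); T=np.linalg.inv(p["cam_to_world"]); K=p["intrinsics"]
def proj(w):
    c=T@np.r_[w,1]; s=np.array([c[0],-c[1]])/-c[2]; s=s*(1+p["k1"]*(s@s)); return (K[:2,:2]@s+K[:2,2]).round(1)
for z in(0,.01,.02,.03): print(z,proj([.5748,.0016,.1592+z]),(proj([.5748,.0016,.1592+z])-[200,180])*4)
E
```

```text
0 [321.9 222.7] [487.6 170.8]
0.01 [321.9 219.2] [487.6 156.8]
0.02 [321.8 215.6] [487.2 142.4]
0.03 [321.8 212. ] [487.2 128. ]
```

```bash
python3 -m crank '[[1,[0,0,1],[0,0,0]],[1,[0,0,1],[0,0,0]],[1,[0.3,1.5,0],[0,0,0]],[1,[0.3,1.5,0],[0,0,0]],[1,[0.3,1.5,0],[0,0,0]],[1,[0,0,0],[0,0,0]],[1,[0,0,-1.6],[0,0,0]],[1,[0,0,-1.6],[0,0,0]],[1,[0,0,-1.7],[0,0,0]],[1,[0,0,0],[0,0,0]],[1,[0,0,0],[0,0,0]]]' 
python3 - <<'E'
from h import *
p=status("g"); cv2.imwrite("pics/gcrop.png",cv2.resize(p["frame"][160:310,210:360,::-1],(600,600),interpolation=cv2.INTER_CUBIC))
E
```

```text
clock: 9.07
position: [0.5611, -0.0552, 0.1511]
ee_rot: [-0.437, 0.556, 0.437, 0.556]
ft_force: [-0.7, 0.4, 1.1]
grip_width: -0.007
t 9.07 tcp [ 0.5611 -0.0552  0.1511] local mm [-1.1 41. ] F [-0.7  0.4  1.1]
scene knob 0.65 [ 0.5578 -0.1069  0.1792] local mm [  6.6 -10.2] f 0.04
```

View pics/gcrop.png

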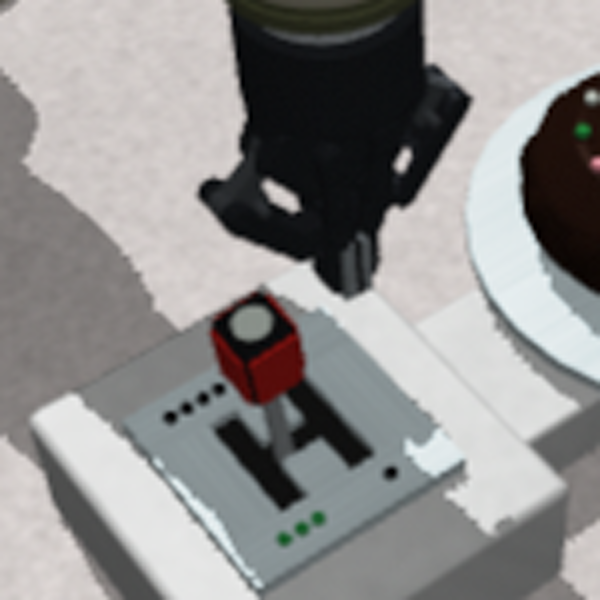

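```bash
python3 -c "
from h import *
print(telemetry.get_obs()['joint_pos'])"
python3 -m crank '[[1,[0.3,1.4,0],[0,0,0.12]],[1,[0,0,0],[0,0,0.12]],[1,[0,0,0],[0,0,0.12]],[1,[0,0,0],[0,0,0.12]]]'; python3 -c "
from h import *
print(telemetry.get_obs()['joint_pos'])"
```

```text
[-0.60200454  0.27424561  0.73281301  1.72860464 -0.19524509  1.21145041
  1.51290764]
clock: 9.6
position: [0.5648, -0.0405, 0.1515]
ee_rot: [0.558, -0.434, -0.558, -0.435]
ft_force: [-0.1, -0.8, -0.7]
grip_width: 0.001
[-0.5595884   0.26611273  0.65008983  1.72152114 -0.1712188   1.21021056
  1.95245065]
```

```bash
python3 -m crank '[[1,[0,0,0],[0,0,-0.12]],[1,[0,0,0],[0,0,-0.12]],[1,[0,0,0],[0,0,-0.12]],[1,[0,0,0],[0,0,-0.12]],[1,[0,0,0],[0,0,-0.12]],[1,[0,0,0],[0,0,-0.12]],[1,[0,0,0],[0,0,-0.12]],[1,[0,0,0],[0,0,-0.12]],[1,[0,0,0],[0,0,-0.12]]]'>/dev/null
python3 -m crank '[[1,[0,0,0],[0,0,-0.12]],[1,[0,0,0],[0,0,-0.12]],[1,[0,0,0],[0,0,-0.12]],[1,[0,0,0],[0,0,-0.12]],[1,[0,0,0],[0,0,-0.12]],[1,[0,0,0],[0,0,-0.12]],[1,[0,0,0],[0,0,-0.12]],[1,[0,0,0],[0,0,-0.12]],[1,[0,0,0],[0,0,0]]]'
python3 - <<'E'
from h import *
o=telemetry.get_obs()
from scipy.spatial.transform import Rotation as Q
M=Q.from_quat(o["ee_rot"]).as_matrix(); print("jaw",M[:,2],"x",M[:,0],o["joint_pos"])
status("h")
E
```

```text
clock: 11.1
position: [0.5647, -0.0406, 0.1513]
ee_rot: [0.082, 0.702, -0.082, 0.703]
ft_force: [-0.4, 0.1, 0.0]
grip_width: -0.001
jaw [ 9.72905111e-01 -2.31202989e-01  9.07316346e-04] x [ 9.28759305e-04 -1.60952934e-05 -9.99999569e-01] [-0.83058231  0.35552213  1.01033607  1.73272223 -0.31833432  1.229618
  0.02650542]
t 11.1 tcp [ 0.5647 -0.0406  0.1513] local mm [-0.6 56. ] F [-0.4  0.1  0. ]
top knob 0.7 [ 0.5554 -0.1137  0.1838] local mm [  5.7 -17.4] f 0.035
scene knob 0.67 [ 0.5552 -0.1055  0.1774] local mm [ 3.8 -9.5] f 0.023
```

```bash
python3 -m crank '[[1,[0,0,-0.6],[0,0,0]],[1,[-0.2,-1,0],[0,0,0]],[1,[-0.2,-1,0],[0,0,0]],[1,[-0.2,-1,0],[0,0,0]],[1,[-0.2,-1,0],[0,0,0]],[1,[-0.25,-1,0],[0,0,0]],[1,[-0.25,-1,0],[0,0,0]],[1,[0,0,0],[0,0,0]],[1,[0,0,0],[0,0,0]]]'
python3 - <<'E'
from h import *
status("i")
E
```

```text
clock: 12.05
position: [0.5511, -0.1016, 0.1448]
ee_rot: [0.081, 0.702, -0.081, 0.703]
ft_force: [-0.2, 0.2, 0.7]
grip_width: 0.002
t 12.05 tcp [ 0.5511 -0.1016  0.1448] local mm [-1.  -6.5] F [-0.2  0.2  0.7]
top knob 0.58 [ 0.5805 -0.259   0.0025] local mm [  60.9 -154.1] f 0.378
scene knob 0.74 [ 0.5498 -0.129   0.1742] local mm [  3.5 -33.5] f 0.021
```

```bash
python3 -m crank '[[1,[-0.1,-0.5,0],[0,0,0]],[1,[-0.1,-0.5,0],[0,0,0]],[1,[0,0,0],[0,0,0]],[1,[0,0,0],[0,0,0]],[1,[0,0,0],[0,0,0]]]'
python3 - <<'E'
from h import *
status("j")
E
```

```text
clock: 12.67
position: [0.5493, -0.1109, 0.1447]
ee_rot: [0.081, 0.702, -0.081, 0.703]
ft_force: [0.1, 0.1, 0.9]
grip_width: 0.001
t 12.67 tcp [ 0.5493 -0.1109  0.1447] local mm [ -0.9 -15.9] F [0.1 0.1 0.9]
scene knob 0.81 [ 0.5494 -0.1375  0.1718] local mm [  4.9 -42. ] f 0.03
```

```bash
python3 -m crank '[[1,[0.3,1.3,0],[0,0,0]],[1,[0.3,1.3,0],[0,0,0]],[1,[0,0,0],[0,0,0]],[1,[-1.8,0.4,0],[0,0,0]],[1,[-1.8,0.4,0],[0,0,0]],[1,[-1.8,0.4,0],[0,0,0]],[1,[-1.8,0.4,0],[0,0,0.12]],[1,[0,0,0],[0,0,0.12]],[1,[0,0,0],[0,0,0.12]],[1,[0,0,0],[0,0,0.12]],[1,[0,0,0],[0,0,0.12]],[1,[0,0,0],[0,0,0.12]]]' >/dev/null
python3 -m crank '[[1,[0,0,0],[0,0,0.12]],[1,[0,0,0],[0,0,0.12]],[1,[0,0,0],[0,0,0.12]],[1,[0,0,0],[0,0,0.12]],[1,[0,0,0],[0,0,0.12]],[1,[0,0,0],[0,0,0.12]],[1,[0,0,0],[0,0,0.12]],[1,[-0.35,-1.7,0],[0,0,0]],[1,[-0.35,-1.7,0],[0,0,0]],[1,[-0.35,-1.7,0],[0,0,0]],[1,[0,0,0],[0,0,0]]]'
python3 - <<'E'
from h import *
p=status("k"); cv2.imwrite("pics/kcrop.png",cv2.resize(p["frame"][160:310,180:330,::-1],(600,600),interpolation=cv2.INTER_CUBIC))
E
```

```text
clock: 14.78
position: [0.4722, -0.1224, 0.1448]
ee_rot: [-0.436, 0.557, 0.436, 0.557]
ft_force: [0.3, -0.1, 0.0]
grip_width: 0.001
t 14.78 tcp [ 0.4722 -0.1224  0.1448] local mm [-73.8 -43.5] F [ 0.3 -0.1  0. ]
top knob 0.57 [ 0.5459 -0.1452  0.1753] local mm [  3.1 -50.1] f 0.019
scene knob 0.84 [ 0.5484 -0.1391  0.1724] local mm [  4.2 -43.7] f 0.025
```

View pics/kcrop.png

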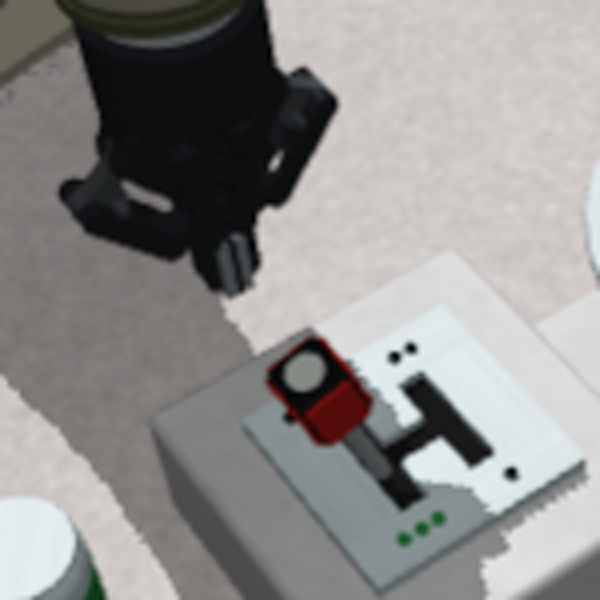

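```bash
python3 -m crank '[[1,[1.5,-0.3,0],[0,0,0]],[1,[1.5,-0.3,0],[0,0,0]],[1,[1.2,-0.3,0],[0,0,0]],[1,[1.1,-0.2,0],[0,0,0]],[1,[1.1,-0.3,0],[0,0,0]],[1,[1,-0.2,0],[0,0,0]],[1,[1,-0.2,0],[0,0,0]],[1,[0,0,0],[0,0,0]],[1,[0,0,0],[0,0,0]]]'
python3 - <<'E'
from h import *
status("l")
E
```

```text
clock: 15.73
position: [0.5569, -0.137, 0.1442]
ee_rot: [-0.437, 0.556, 0.437, 0.555]
ft_force: [0.1, 0.5, -0.5]
grip_width: 0.0
t 15.73 tcp [ 0.5569 -0.137   0.1442] local mm [ 12.1 -39.9] F [ 0.1  0.5 -0.5]
top knob 0.23 [ 0.5769 -0.1195  0.0972] local mm [ 27.9 -18.5] f 0.17
scene knob 0.83 [ 0.5844 -0.1438  0.1666] local mm [ 40.4 -40.7] f 0.247
```

```bash
python3 -m crank '[[1,[0.4,-0.1,0],[0,0,0]],[1,[0.3,-0.05,0],[0,0,0]],[1,[0.2,-0.05,0],[0,0,0]],[1,[0,0,0],[0,0,0]],[1,[0,0,0],[0,0,0]]]'
python3 -m crank '[[1,[0.2,-0.05,0],[0,0,0]],[1,[0,0,0],[0,0,0]],[1,[0,0,0],[0,0,0]]]'
python3 - <<'E'
from h import *
status("m")
E
```

```text
clock: 16.35
position: [0.5659, -0.1398, 0.1446]
ee_rot: [-0.437, 0.556, 0.437, 0.556]
ft_force: [-0.6, 0.1, 0.3]
grip_width: -0.002
clock: 16.6
position: [0.5678, -0.1403, 0.1446]
ee_rot: [-0.437, 0.556, 0.437, 0.556]
ft_force: [-0.4, 0.4, -0.4]
grip_width: 0.002
t 16.6 tcp [ 0.5678 -0.1403  0.1446] local mm [ 23.5 -40.8] F [-0.4  0.4 -0.4]
top knob 0.67 [ 0.5827 -0.2613 -0.0009] local mm [  63.5 -155.9] f 0.395
scene knob 0.88 [ 0.5914 -0.1399  0.1669] local mm [ 46.4 -35.4] f 0.285
```

Not at the stop yet (no force). Push on in small steps.

```bash
python3 -m crank '[[1,[0.2,-0.05,0],[0,0,0]],[1,[0.1,0,0],[0,0,0]],[1,[0,0,0],[0,0,0]],[1,[0,0,0],[0,0,0]]]'
python3 -m crank '[[1,[0.2,-0.05,0],[0,0,0]],[1,[0,0,0],[0,0,0]],[1,[0,0,0],[0,0,0]]]'
python3 - <<'E'
from h import *
status("n")
E
```

```text
clock: 17.13
position: [0.5708, -0.1408, 0.1446]
ee_rot: [-0.437, 0.556, 0.437, 0.556]
ft_force: [0.2, -0.1, -0.2]
grip_width: -0.001
clock: 17.38
position: [0.5726, -0.1412, 0.1445]
ee_rot: [-0.437, 0.556, 0.437, 0.556]
ft_force: [-2.7, 0.2, -0.2]
grip_width: -0.002
t 17.38 tcp [ 0.5726 -0.1412  0.1445] local mm [ 28.4 -40.7] F [-2.7  0.2 -0.2]
scene knob 0.84 [ 0.5931 -0.1459  0.1654] local mm [ 49.3 -40.9] f 0.303
```

```bash
python3 -m crank '[[1,[0.2,-0.05,0],[0,0,0]],[1,[0,0,0],[0,0,0]],[1,[0,0,0],[0,0,0]],[1,[0,0,0],[0,0,0]]]'
python3 -m crank '[[1,[-1.5,0.3,0],[0,0,0]],[1,[-2.5,0.5,0],[0,0,0]],[1,[-3,0.6,0],[0,0,0]],[1,[-3,0.6,0],[0,0,0]],[1,[-2,0.4,2],[0,0,0]],[1,[0,0,3],[0,0,0]],[1,[0,0,0],[0,0,0]],[1,[0,0,0],[0,0,0]]]'
python3 - <<'E'
from h import *
p=status("o"); see(p,["jar","tin","mug","cake"]); cv2.imwrite("pics/ocrop.png",cv2.resize(p["frame"][120:420,100:460,::-1],(720,600),interpolation=cv2.INTER_CUBIC))
E
```

```text
clock: 17.92
position: [0.5746, -0.1417, 0.1445]
ee_rot: [-0.437, 0.556, 0.437, 0.556]
ft_force: [-4.0, 1.6, -1.1]
grip_width: 0.001
clock: 18.58
position: [0.4581, -0.1174, 0.1951]
ee_rot: [-0.437, 0.554, 0.437, 0.558]
ft_force: [0.5, 0.7, 0.1]
grip_width: -0.003
t 18.58 tcp [ 0.4581 -0.1174  0.1951] local mm [-88.6 -41.6] F [0.5 0.7 0.1]
top knob 0.8 [ 0.5959 -0.1494  0.164 ] local mm [ 52.9 -43.7] f 0.326
scene knob 0.7 [ 0.5935 -0.1417  0.1627] local mm [ 48.9 -36.7] f 0.301
jar 0.86 [ 5.818e-01 -2.623e-01 -5.000e-04]
tin 0.75 [ 0.4352 -0.2543  0.0018]
mug 0.57 [ 5.053e-01 -3.875e-01  3.000e-04]
mug 0.49 [ 0.5868 -0.1605  0.1593]
cake 0.72 [0.5992 0.1534 0.0686]
```

View pics/ocrop.png

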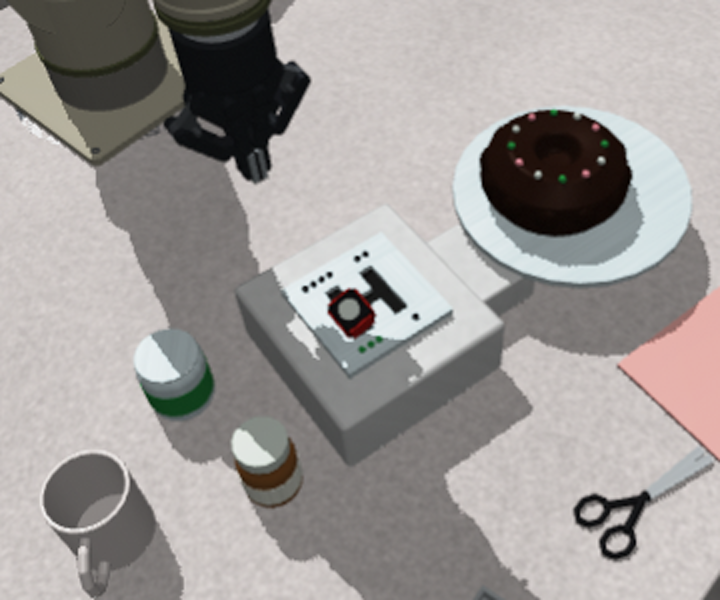

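```bash
python3 -c "
from h import *
print(manip.hand_in())"
```

```text
the job is handed in; nothing more can be done
None
```

The lever is in the third slot and the hand is about 14 cm back from it. I handed the job in at 18.6 s of robot time. With the fingers shut, I pushed the lever to neutral, across to the right, and then forward until it met the end stop at about 4 N.

**Last checks:**
- **Lever:** the two cameras put joint forward at 0.33 and 0.30 rad, and joint across at about 0.27 and 0.22 rad. All of these are above the required 0.27 forward and 0.20 across. The 0.22 is the tightest, and lies within the few mm of measuring error.
- **Cake, jar, tin and mug:** all upright and measured within 5 mm of where they started.
- **Contact:** the force reading was at noise level after I backed off.

**What went wrong on the way:** my first sideways push stopped halfway with about 52 N upward on the tool. The closed fingers came up against the top of the knob. The fingertips also appeared about 17 mm higher in the picture than the reported TCP. I lifted off, turned the gripper a quarter turn, lowered it and finished the push. The wrist limit is 120 N, so that was within it. I can't rule out that the 40 N limit on the gripper's body was passed, if it was the gripper's body rather than the fingers that pressed on the knob.

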